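Weed out the tired card clips at the tasting bar

TASK

Sort out the tired wooden card clips on the bar: all look alike, but when its two handles are squeezed a sound clip pushes back hard and a tired one gives way easily. Lay each tired clip flat in the tray of the spring-balanced arm, side by side, following the tray down and letting go only once the arm carries the clip's weight and has come to rest. Leave every sound clip lying on its own rest, and do not shift or tip the bottles or glasses.

Things in the scene. Friction and masses are not known exactly. Their poses are not given: they have to be found in the camera images.
- clip_a: wooden spring clip lying on its sloped rest: two levers side by side, 120 x 50 x 28 mm; all three look alike, one or more are tired. 0.16 kg, 15% either way. Origin at the pivot, on the underside; z up through the thickness, +x to the handles (19 to 65 mm), -x to the jaws (to -57 mm), y across. Grip the handles at x = 45 mm, closing along y: 50 mm wide there, 30 mm squeezed to the stop
- clip_b: clip exactly as clip_a in looks, size, weight and axes; whether sound or tired must be felt
- clip_c: clip exactly as clip_a in looks, size, weight and axes; whether sound or tired must be felt
- clip_a_lever (a joint): squeeze of clip_a, rad: 0 relaxed (jaws shut), 0.44 handles squeezed to the stop; 0.22 is the handles 10 mm nearer at x = 45 mm. Force there on each handle, squeezed 10 mm / just short of the stop: sound clip 15 to 20 / 23 N, tired clip 3 to 4 / 5 N
- clip_b_lever (a joint): the same for clip_b
- clip_c_lever (a joint): the same for clip_c
- rest_a_bed (a point): point on the sloped board of the dark wooden rest of clip_a, 58 mm above the bar, where the clip's origin belongs. x level, away from the rest's low front, z vertical. The board, 84 x 128 mm, rises at 35 degrees along +x; a 16 mm ledge at its low end holds the clip's jaws, the handles are at the high end and the clip's z leans 35 degrees from vertical towards the low front
- rest_b_bed (a point): the same point of the like rest of clip_b
- rest_c_bed (a point): the same point of the like rest of clip_c
- tray_floor (a point): middle of the floor of the steel tray on the balanced arm, inside 142 mm along x (the arm) by 188 mm across y, lips 8 mm high; z normal to the floor, +x to the arm's post, whose pivot is 200 mm along x and 30 mm up. Height over the bar: empty 125 mm (tipped 6 degrees, end far from the post raised), about 105 mm under one clip (level), 85 mm under two; settles within a second
- bottle_left: half-bottle of wine, 58 mm across, 235 mm tall, left behind; origin at the middle of its base, z up; leave alone
- bottle_right: the same, right behind; leave alone
- votive: low round glass, 74 mm across, 43 mm tall, near the front edge; origin under its middle, z up; leave alone

How it is judged:
By the outcome, as a careful person would: the job done as asked, in the order asked, and still so for the second after the job is handed in, with the robot touching nothing.
It also fails if it takes over 64 s, if anything falls off the work surface, if the arm or the gripper's body presses on something with over 40 N, if the wrist force passes 120 N, or if a joint passes its speed limit or range.

ROBOT

A 6-joint arm with a two-finger parallel gripper is mounted at the origin on a cart in front of the work surface, level with it; the furniture and walls round the work are solid. World frame = base frame: x ahead of the robot, y to its left, z up, the work surface at z = 0. Lengths are in m, angles in rad, forces in N, time in s.
With the tool pointing down it reaches from about 0.325 to 0.9 m from the base axis. Payload 3.5 kg.
Tool frame: the origin (TCP) lies on the centre line of the jaws, within the pads' length; the fingertips stand 17 mm ahead of it and the grasp point (between the pads) lies 2 mm behind it (r.nose_length is the distance from the TCP to the fingertips, in m); z points along the fingers, x is the direction in which the jaws open and shut, and the axes are right-handed (so a half turn about z gives the same grasp; the last joint's range is limited). The gripper opens to 85 mm and grips with 20 to 120 N. Pads are 22 mm wide; open, the fingers measure 114 mm over their backs; the gripper's body (76 mm by 85 mm) begins 54 mm behind the grasp point. The pads swing forward as they close: fully open they stand 13 mm farther back than shut.
Start: joints at [1.075, 0.276, -0.026, 1.268, 0, 1.467], TCP at [0.239, 0.577, 0.248] pointing down, gripper open.
Joint ranges: [-3.12, 3.12], [-0.85, 1.88], [-1.08, 1.24], [-1.95, 2.15], [-1.57, 1.53], [-3.14, 3.14]. Speed limits (rad/s): [2.57, 2.57, 3.14, 3.14, 3.14, 3.14].

INTERFACE

Orientations are given as a 3x3 rotation matrix whose columns are the frame's x, y, z axes.
In Python, from workcell import r, get_image gives the robot as it stands.
- The arm moves only by the tool carry_out, never from a script. Its argument "plan" is a list that holds one entry, the list of rows, each a list of 7 numbers: the turn, a rotation vector about the tool's x, y, z in degrees, then the shift along the tool's x, y, z in m, then the finger opening in m, from 0 to 0.0854. A call has 1 to 20 rows; each row shifts and turns the commanded pose from where the row before left it, along the tool's axes as they then stand; what a row does not reach is not made up. A row lasts 1/12 s, in which the tool goes at most 41.7 mm and 7.16 degrees, less where a joint would pass 70% of its speed; a pose out of reach is approached as far as the arm can. A call with a gripper value outside its range is refused whole. The fingers move at their own pace and stop on an object; "force" is the grip in N (left out, the last holds). Time passes only in rows, so rows that do not move let the fingers close. It gives the time, the measured TCP pose, the force and the opening at its end, in the units of the state.
- r.observe(): the state, without advancing time (a new reading comes with each control period).
- get_image(name): name is "scene" or "top" or "wrist"; returns a dict with "img" (384x512x3 uint8, red, green, blue), "range_z" (384x512 float32, m along the optical axis (not along the pixel's ray), 0 where there is no reading), "fx", "fy", "cx", "cy" (pixels), "rvec" (rotation vector, rad) and "tvec" (3), from world to camera coordinates, as OpenCV has them. Camera axes: x right, y down, z forward; pixel columns grow to the right and rows downward; lengths in m; the calibration is good to about 2 mm. A picture is of the moment at which its call begins.
- r.finish_job(): hands the job in, once; it reports no verdict.
The state is a dict: "clock": time; "qpos": joint angles; "qvel": joint speeds; "effort": joint torques, N m; "ee_pos": TCP position; "tcp_rot": TCP orientation; "force": force on the tool from outside, world axes, zero at the start; "torque": the same for the moment, N m; "finger_gap": finger opening in m.
Only numpy, scipy, OpenCV 4.12 (cv2) and the standard library are available. Lean on these libraries where they do the work, as an engineer would, in place of code of your own. Each camera call takes 0.05 s, during which the arm holds its last target. There are 200 camera calls.

## Working session

There is one attempt and no reset: what is moved stays moved. The work goes in short steps, Python scripts to look and compute and a tool call to move; the robot and the scene stay as the last step left them, time stands still between calls to the robot, and variables do not carry over. Pictures are saved under pics/ and viewed, about 8 in all and at most 12, crops included, and the job is handed in when it is done.

Besides the shell and the picture viewer there is one more tool, called after ">>>" as name(argument=value, ...), one argument or row to a line, values as JSON. carry_out: Moves the arm, as the interface text tells. Its arguments: {"type":"object","properties":{"plan":{"type":"array"},"force":{"type":"number"}},"required":["plan"]}

```bash
ls; mkdir -p pics; cat > h.py <<'E'
import numpy as np, cv2
from workcell import r, get_image
def cloud(d):
    Z=d["range_z"]; v,u=np.mgrid[:Z.shape[0],:Z.shape[1]]
    P=np.dstack([(u-d["cx"])/d["fx"]*Z,(v-d["cy"])/d["fy"]*Z,Z])
    R=cv2.Rodrigues(np.array(d["rvec"],float))[0]; t=np.array(d["tvec"],float).ravel()
    W=(P-t)@R; W[Z<=0]=np.nan
    return W
E
python3 - <<'E'
from h import *
o=[]
for n in("scene","top"):
    d=get_image(n); np.save(n+"_W.npy",cloud(d)); cv2.imwrite(n+"_i.png",d["img"][:,:,::-1]); np.save(n+"_i.npy",d["img"])
    cv2.imwrite("pics/%s1.png"%n,cv2.resize(d["img"][:,:,::-1],(768,576)))
print({k:np.round(v,3) for k,v in r.observe().items()})
E
```

```text
pics
{'clock': np.float64(0.1), 'qpos': array([ 1.075,  0.277, -0.028,  1.268,  0.   ,  1.467]), 'qvel': array([ 0.   , -0.002,  0.005,  0.001, -0.001, -0.002]), 'effort': array([ 0.0000e+00, -4.4671e+01,  2.9613e+01,  8.0000e-03, -0.0000e+00,
       -0.0000e+00]), 'ee_pos': array([0.239, 0.577, 0.247]), 'tcp_rot': array([[ 0.383,  0.924, -0.001],
       [ 0.924, -0.383, -0.002],
       [-0.002, -0.   , -1.   ]]), 'force': array([-0.242,  0.745, -0.204]), 'torque': array([ 0.004,  0.008, -0.012]), 'finger_gap': np.float64(0.085)}
```

View pics/scene1.png

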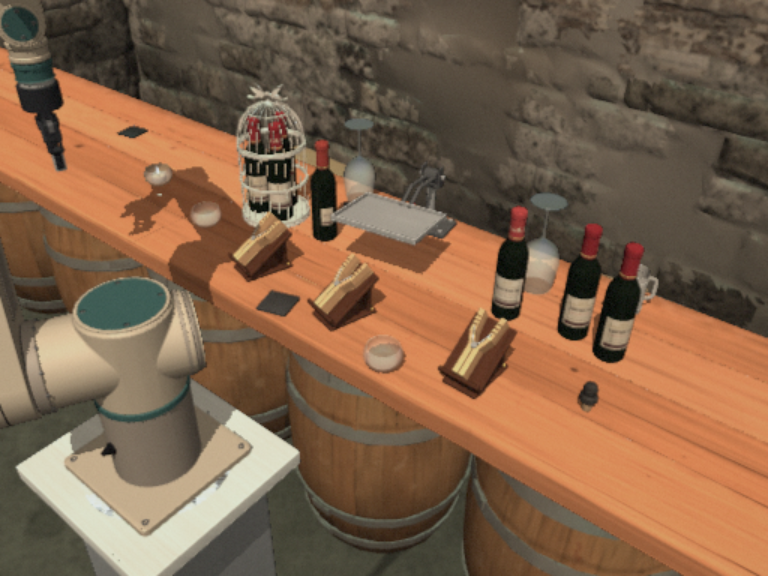

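View pics/top1.png

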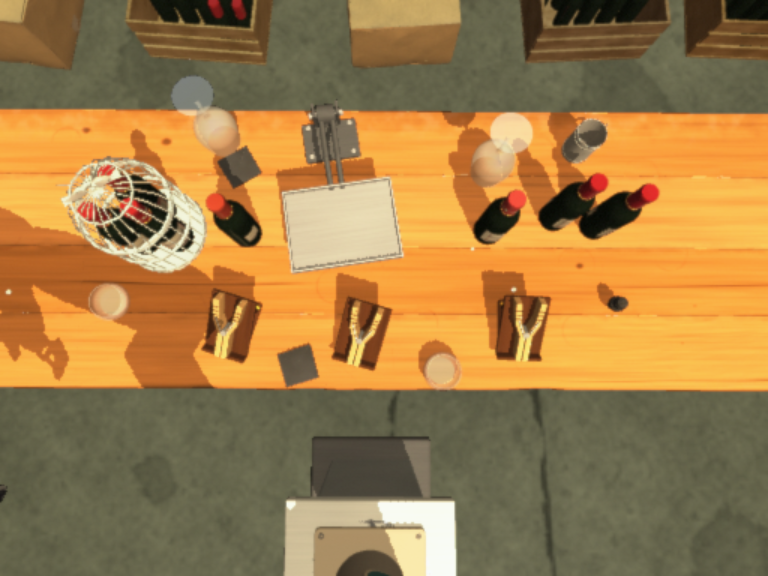

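```bash
cat > m.py <<'E'
from h import *
W=np.load("top_W.npy"); I=np.load("top_i.npy").astype(int)
k=2/3
for n,(u,v) in dict(A=(232,326),B=(362,334),C=(522,328)).items():
    u=int(u*k);v=int(v*k); s=np.s_[v-32:v+32,u-30:u+30]
    w=W[s].reshape(-1,3); c=I[s].reshape(-1,3)
    m=(w[:,2]>0.02)&(w[:,2]<.16); w=w[m];c=c[m]
    rect=cv2.minAreaRect((w[:,:2]*1000).astype(np.float32))
    bright=c.sum(1)>330
    p=w[bright]; 
    # clip frame: normal fit of top by known slope: search yaw maximizing plane fit
    q=p-np.median(p,0); 
    cl=w[bright]
    # clip: PCA in xy
    ev,V=np.linalg.eigh(np.cov((cl[:,:2]).T)); a=V[:,1]; a=a*np.sign(a[0])
    A=np.c_[cl[:,:2],np.ones(len(cl))]; co=np.linalg.lstsq(A,cl[:,2],rcond=None)[0]
    print(n,len(w),bright.sum(),"rect",np.round(rect[0],0),np.round(rect[1],0),round(rect[2],1),"clipmean",cl.mean(0).round(3),"yawPCA",np.degrees(np.arctan2(a[1],a[0])).round(1),"planegrad",co.round(3),np.degrees(np.arctan2(co[1],co[0])).round(1),"slope",np.degrees(np.arctan(np.hypot(*co[:2]))).round(1))
    for b,nm in((bright,"clip"),(~bright,"board")):
        g=w[b]; yaw=np.arctan2(co[1],co[0]); ex=np.array([np.cos(yaw),np.sin(yaw)]); ey=np.array([-ex[1],ex[0]])
        X=g[:,:2]@ex;Y=g[:,:2]@ey
        print("  ",nm,"x",np.percentile(X,[1,50,99]).round(3),"y",np.percentile(Y,[1,50,99]).round(3),"z",np.percentile(g[:,2],[1,99]).round(3), "center origin xy along?",)
# tray
for n,(u,v,hw,hh) in dict(tray=(343,225,70,60)).items():
    u=int(u*k);v=int(v*k); s=np.s_[v-int(hh*k):v+int(hh*k),u-int(hw*k):u+int(hw*k)]
    w=W[s].reshape(-1,3); m=(w[:,2]>.09)&(w[:,2]<.16); w=w[m]
    print(n,cv2.minAreaRect((w[:,:2]*1000).astype(np.float32)),w.mean(0))
    A=np.c_[w[:,:2],np.ones(len(w))]; print(np.linalg.lstsq(A,w[:,2],rcond=None)[0])
# heights around
for n,(u,v) in dict(bl=(217,203),br=(514,200),vot=(441,371),post=(325,110),armmid=(332,165),glassL=(215,125),glassR=(495,160),coaster=(298,365)).items():
    u=int(u*k);v=int(v*k); w=W[v-3:v+4,u-3:u+4].reshape(-1,3); print(n,np.nanmedian(w,0).round(3),np.nanmax(w[:,2]).round(3))
E
python3 m.py
```

```text
A 1282 426 rect [471. 261.] [ 85. 117.] 72.3 clipmean [0.471 0.261 0.084] yawPCA -14.8 planegrad [ 0.575 -0.201 -0.134] -19.2 slope 31.4
   clip x [0.301 0.362 0.411] y [0.376 0.401 0.429] z [0.044 0.117] center origin xy along?
   board x [0.302 0.36  0.416] y [0.36  0.389 0.443] z [0.024 0.097] center origin xy along?
B 1299 391 rect [457.  17.] [ 83. 117.] 73.9 clipmean [0.455 0.018 0.084] yawPCA -15.5 planegrad [ 0.62  -0.147 -0.195] -13.3 slope 32.5
   clip x [0.384 0.44  0.493] y [0.094 0.125 0.146] z [0.035 0.117] center origin xy along?
   board x [0.385 0.444 0.499] y [0.081 0.119 0.164] z [0.024 0.098] center origin xy along?
C 1317 375 rect [ 469. -281.] [ 85. 117.] 87.9 clipmean [ 0.464 -0.282  0.082] yawPCA -2.5 planegrad [ 0.648  0.187 -0.166] 16.1 slope 34.0
   clip x [0.315 0.366 0.424] y [-0.441 -0.393 -0.374] z [0.033 0.116] center origin xy along?
   board x [0.311 0.38  0.434] y [-0.45  -0.387 -0.348] z [0.024 0.107] center origin xy along?
tray ((663.1004638671875, 53.63298797607422), (180.883544921875, 196.03970336914062), 8.554841995239258) [0.6499318  0.05198899 0.12360366]
[-0.07479546 -0.01172633  0.17282525]
bl [0.656 0.242 0.234] 0.237
br [ 0.663 -0.225  0.234] 0.239
vot [ 0.39  -0.136  0.007] 0.012
post [0.847 0.082 0.15 ] 0.154
armmid [0.79  0.076 0.003] 0.145
glassL [0.837 0.287 0.106] 0.115
glassR [ 0.774 -0.226  0.108] 0.117
coaster [0.4   0.14  0.006] 0.011
```

```bash
python3 - <<'E'
from h import *
W=np.load("top_W.npy");i=cv2.imread("top_i.png")
d=get_image("wrist");print(d["tvec"],d["fx"])
R=cv2.Rodrigues(np.array(d["rvec"],float))[0]
s=r.observe();T=np.array(s["tcp_rot"]);print("cam pos in tool",T.T@(-R.T@np.ravel(d["tvec"])-s["ee_pos"]),"cam axes in tool\n",(T.T@R.T).round(2))
a=cv2.resize(i[170:260,120:390],(810-16,265),interpolation=cv2.INTER_CUBIC);cv2.imwrite("pics/crop1.png",a)
E
```

```text
[-0.62362164 -0.0409288   0.3812665 ] 332.0054933846631
cam pos in tool [-0.00012751 -0.08153414 -0.12575141] cam axes in tool
 [[ 1.   -0.   -0.  ]
 [ 0.    0.95  0.32]
 [ 0.   -0.32  0.95]]
```

View pics/crop1.png

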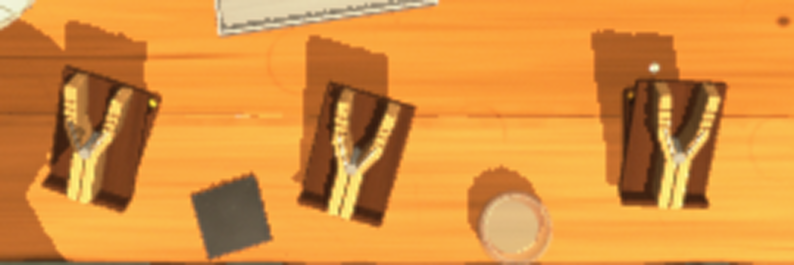

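```bash
cat >> h.py <<'E'
from scipy.linalg import expm,logm
t35=np.radians(35)
def clipR(yaw,tilt=35):
    y=np.radians(yaw);t=np.radians(tilt)
    ex=np.array([np.cos(y)*np.cos(t),np.sin(y)*np.cos(t),np.sin(t)]);ey=np.array([-np.sin(y),np.cos(y),0])
    return np.c_[ex,ey,np.cross(ex,ey)]
def toolR(C): return np.c_[C[:,1],C[:,0],-C[:,2]]
def H(R,p): T=np.eye(4);T[:3,:3]=R;T[:3,3]=p;return T
def rows(T0,T1,n):
    L=logm(np.linalg.inv(T0)@T1).real/n; D=expm(L)
    w=np.degrees([L[2,1],L[0,2],L[1,0]])
    print(n,"rows: turn",w.round(2),"shift",D[:3,3].round(4),"|t|",np.linalg.norm(D[:3,3]).round(4),"|w|",np.linalg.norm(w).round(2))
def cur():
    s=r.observe();return H(np.array(s["tcp_rot"]),np.array(s["ee_pos"]))
E
cat > m2.py <<'E'
from h import *
W=np.load("top_W.npy");k=2/3
for n,(u,v,yaw) in dict(A=(232,326,-17.7),B=(362,334,-16.1),C=(522,328,-2.1)).items():
    u=int(u*k);v=int(v*k);w=W[v-34:v+34,u-32:u+32].reshape(-1,3);w=w[(w[:,2]>.025)&(w[:,2]<.16)]
    C=clipR(yaw);q=w@C   # coords in clip axes
    h=np.histogram(q[:,2],bins=np.arange(q[:,2].min(),q[:,2].max(),.004));zb=h[1][h[0].argmax()]+.002
    zb=np.median(q[abs(q[:,2]-zb)<.006,2])
    b=q[abs(q[:,2]-zb)<.006];c=q[(q[:,2]>zb+.02)&(q[:,2]<zb+.034)]
    print(n,"board x",np.percentile(b[:,0],[1,99]).round(3),"y",np.percentile(b[:,1],[1,99]).round(3),"zb",zb.round(4),"clip n",len(c),"x",np.percentile(c[:,0],[1,99]).round(3),"y",np.percentile(c[:,1],[1,99]).round(3),"z",np.median(c[:,2]-zb).round(4))
    ya=(np.percentile(b[:,1],1)+np.percentile(b[:,1],99))/2
    jw=c[c[:,0]<np.percentile(c[:,0],25)];hd=c[c[:,0]>np.percentile(c[:,0],60)]
    print("   y mid board",ya.round(4),"jaws y",jw[:,1].mean().round(4),"handles",((hd[:,1].min()+hd[:,1].max())/2).round(4))
    o=np.array([np.percentile(c[:,0],99)-.064,(np.percentile(c[:,1],1)+np.percentile(c[:,1],99))/2,zb]);print("   origin",(C@o).round(4))
u,v=int(343*k),int(225*k);w=W[v-40:v+40,u-46:u+46].reshape(-1,3);w=w[(w[:,2]>.1)&(w[:,2]<.16)]
C=clipR(8.6,0);q=w@C
print("tray",np.percentile(q[:,0],[.5,99.5]),np.percentile(q[:,1],[.5,99.5]))
for a in np.arange(q[:,0].min(),q[:,0].max(),.02):
    s=q[(q[:,0]>a)&(q[:,0]<a+.02)];print(round(a,3),len(s),np.percentile(s[:,1],[1,99]).round(3),np.median(s[:,2]).round(4))
E
python3 m2.py
```

```text
A board x [0.28  0.402] y [0.35  0.433] zb -0.1667 clip n 369 x [0.283 0.403] y [0.366 0.418] z 0.0275
   y mid board 0.3917 jaws y 0.3907 handles 0.3918
   origin [0.4751 0.2596 0.0581]
B board x [0.334 0.455] y [0.102 0.185] zb -0.2044 clip n 348 x [0.336 0.456] y [0.118 0.169] z 0.0278
   y mid board 0.1433 jaws y 0.1432 handles 0.1435
   origin [0.4613 0.0161 0.0577]
C board x [0.371 0.492] y [-0.304 -0.222] zb -0.2297 clip n 377 x [0.372 0.492] y [-0.288 -0.238] z 0.0275
   y mid board -0.2631 jaws y -0.2629 handles -0.2632
   origin [ 0.4724 -0.2802  0.0573]
tray [0.57399652 0.74701853] [-0.14298417  0.05051741]
0.573 551 [-0.142  0.049] 0.1294
0.593 551 [-0.142  0.049] 0.127
0.613 552 [-0.142  0.05 ] 0.125
0.633 535 [-0.142  0.05 ] 0.1231
0.653 532 [-0.142  0.05 ] 0.1213
0.673 524 [-0.142  0.05 ] 0.1195
0.693 520 [-0.142  0.049] 0.1179
0.713 358 [-0.141  0.048] 0.1197
0.733 64 [-0.061 -0.032] 0.133
0.753 4 [-0.039 -0.031] 0.1398
```

```bash
cat >> h.py <<'E'
O=dict(A=((.4751,.2596,.058),-17.7),B=((.4613,.0161,.058),-16.1),C=((.4724,-.2802,.058),-2.1))
def grasp(n,up=0.,x=.043,z=.020):
    o,y=O[n];C=clipR(y);return H(toolR(C),np.array(o)+C@[x,0,z+up])
E
python3 - <<'E'
from h import *
T=cur(); G=grasp("A",.09); print(G.round(3)); rows(T,G,12)
E
```

```text
[[ 0.304  0.78   0.546  0.449]
 [ 0.953 -0.249 -0.174  0.268]
 [ 0.     0.574 -0.819  0.173]
 [ 0.     0.     0.     1.   ]]
12 rows: turn [-2.92  0.13 -0.39] shift [-0.0181  0.023   0.0131] |t| 0.0321 |w| 2.94
```

>>> carry_out(
  plan=[
    [[-2.92, 0.13, -0.39, -0.0181, 0.023, 0.0131, 0.08], [-2.92, 0.13, -0.39, -0.0181, 0.023, 0.0131, 0.08], [-2.92, 0.13, -0.39, -0.0181, 0.023, 0.0131, 0.08], [-2.92, 0.13, -0.39, -0.0181, 0.023, 0.0131, 0.08], [-2.92, 0.13, -0.39, -0.0181, 0.023, 0.0131, 0.08], [-2.92, 0.13, -0.39, -0.0181, 0.023, 0.0131, 0.08], [-2.92, 0.13, -0.39, -0.0181, 0.023, 0.0131, 0.08], [-2.92, 0.13, -0.39, -0.0181, 0.023, 0.0131, 0.08], [-2.92, 0.13, -0.39, -0.0181, 0.023, 0.0131, 0.08], [-2.92, 0.13, -0.39, -0.0181, 0.023, 0.0131, 0.08], [-2.92, 0.13, -0.39, -0.0181, 0.023, 0.0131, 0.08], [-2.92, 0.13, -0.39, -0.0181, 0.023, 0.0131, 0.08]],
  ],
  force=20,
)

```text
clock: 1.15
ee_pos: [0.4493, 0.2674, 0.1732]
tcp_rot: [[0.303, 0.779, 0.549], [0.953, -0.247, -0.174], [-0.0, 0.576, -0.818]]
force: [0.3, 0.3, -0.5]
finger_gap: 0.0801
```

```bash
python3 - <<'E'
from h import *
rows(cur(),grasp("A",.09),1);rows(cur(),grasp("A"),5)
print(r.observe()["clock"])
E
```

```text
1 rows: turn [ 0.16 -0.04  0.07] shift [ 0.0004 -0.001  -0.0002] |t| 0.0011 |w| 0.18
5 rows: turn [ 0.03 -0.01  0.01] shift [ 0.0001 -0.0002  0.018 ] |t| 0.018 |w| 0.04
1.15
```

>>> carry_out(
  plan=[
    [[0, 0, 0, 0, -0.001, 0.018, 0.08], [0, 0, 0, 0, 0, 0.018, 0.08], [0, 0, 0, 0, 0, 0.018, 0.07], [0, 0, 0, 0, 0, 0.018, 0.06], [0, 0, 0, 0, 0, 0.018, 0.056], [0, 0, 0, 0, 0, 0, 0.05], [0, 0, 0, 0, 0, 0, 0.045], [0, 0, 0, 0, 0, 0, 0.04], [0, 0, 0, 0, 0, 0, 0.035], [0, 0, 0, 0, 0, 0, 0.025], [0, 0, 0, 0, 0, 0, 0.02], [0, 0, 0, 0, 0, 0, 0.02], [0, 0, 0, 0, 0, 0, 0.02], [0, 0, 0, 0, 0, 0, 0.02]],
  ],
  force=20,
)

```text
clock: 2.32
ee_pos: [0.4987, 0.2541, 0.1006]
tcp_rot: [[0.303, 0.778, 0.55], [0.953, -0.25, -0.173], [0.003, 0.576, -0.817]]
force: [3.3, -0.4, 1.9]
finger_gap: 0.0316
```

>>> carry_out(
  plan=[
    [[0, 0, 0, 0, 0, 0, 0.03], [0, 0, 0, 0, 0, 0, 0.04], [0, 0, 0, 0, 0, 0, 0.05], [0, 0, 0, 0, 0, 0, 0.06], [0, 0, 0, 0, 0, 0, 0.06], [0, 0, 0, 0, -0.0065, 0, 0.06], [0, 0, 0, 0, -0.0065, 0, 0.05], [0, 0, 0, 0, 0, 0, 0.045], [0, 0, 0, 0, 0, 0, 0.04], [0, 0, 0, 0, 0, 0, 0.035], [0, 0, 0, 0, 0, 0, 0.03], [0, 0, 0, 0, 0, 0, 0.02], [0, 0, 0, 0, 0, 0, 0.015], [0, 0, 0, 0, 0, 0, 0.015], [0, 0, 0, 0, 0, 0, 0.015]],
  ],
  force=20,
)

```text
clock: 3.57
ee_pos: [0.4877, 0.2574, 0.0932]
tcp_rot: [[0.302, 0.779, 0.55], [0.953, -0.248, -0.173], [0.002, 0.576, -0.817]]
force: [-4.8, -0.5, 9.4]
finger_gap: 0.0369
```

```bash
python3 - <<'E'
from h import *
d=get_image("wrist");cv2.imwrite("pics/w1.png",d["img"][:,:,::-1])
T=cur();o,y=O["A"];print("tcp in clip",(clipR(y).T@(T[:3,3]-o)).round(4))
E
```

```text
tcp in clip [0.0306 0.0018 0.0216]
```

View pics/w1.png

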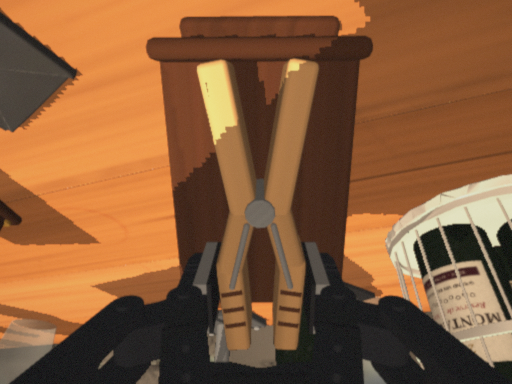

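>>> carry_out(
  plan=[
    [[0, 0, 0, 0, 0, 0, 0.03], [0, 0, 0, 0, 0, -0.001, 0.04], [0, 0, 0, 0, 0, -0.002, 0.05], [0, 0, 0, 0, 0, 0, 0.06], [0, 0, 0, 0, 0, 0, 0.06], [0, 0, 0, -0.001, 0.0075, 0, 0.06], [0, 0, 0, -0.001, 0.0075, 0, 0.055], [0, 0, 0, 0, 0, 0, 0.05], [0, 0, 0, 0, 0, 0, 0.045], [0, 0, 0, 0, 0, 0, 0.04], [0, 0, 0, 0, 0, 0, 0.035], [0, 0, 0, 0, 0, 0, 0.03], [0, 0, 0, 0, 0, 0, 0.02], [0, 0, 0, 0, 0, 0, 0.02], [0, 0, 0, 0, 0, 0, 0.02], [0, 0, 0, 0, 0, 0, 0.02]],
  ],
  force=30,
)

```text
clock: 4.95
ee_pos: [0.5002, 0.2538, 0.1066]
tcp_rot: [[0.303, 0.775, 0.554], [0.953, -0.251, -0.17], [0.008, 0.579, -0.815]]
force: [-2.3, 2.9, 10.2]
finger_gap: 0.0298
```

```bash
python3 - <<'E'
from h import *
T=cur();o,y=O["A"];print("tcp in clip",(clipR(y).T@(T[:3,3]-o)).round(4), r.observe()["force"].round(1))
E
```

```text
tcp in clip [0.0489 0.0021 0.0251] [-2.3  2.9 10.2]
```

>>> carry_out(
  plan=[
    [[0, 0, 0, 0, 0, -0.01, 0.02], [0, 0, 0, 0, 0, -0.02, 0.02], [0, 0, 0, 0, 0, -0.025, 0.02], [0, 0, 0, 0, 0, -0.02, 0.02], [0, 0, 0, 0, 0, -0.005, 0.02], [0, 0, 0, 0, 0, 0, 0.02]],
  ],
)

```text
clock: 5.45
ee_pos: [0.4533, 0.2663, 0.1696]
tcp_rot: [[0.302, 0.779, 0.549], [0.953, -0.249, -0.171], [0.003, 0.575, -0.818]]
force: [0.1, 0.2, -1.6]
finger_gap: 0.0297
```

```bash
python3 - <<'E'
from h import *
d=get_image("wrist");cv2.imwrite("pics/w2.png",d["img"][:,:,::-1])
W=cloud(d);T=cur();np.save("w2_W.npy",(W-T[:3,3])@T[:3,:3]);np.save("w2_i.npy",d["img"])
s=r.observe();print(s["force"].round(2),s["clock"],T.round(3))
E
```

```text
[ 0.3   0.16 -1.28] 5.5 [[ 0.302  0.78   0.548  0.453]
 [ 0.953 -0.249 -0.172  0.266]
 [ 0.002  0.574 -0.819  0.168]
 [ 0.     0.     0.     1.   ]]
```

View pics/w2.png

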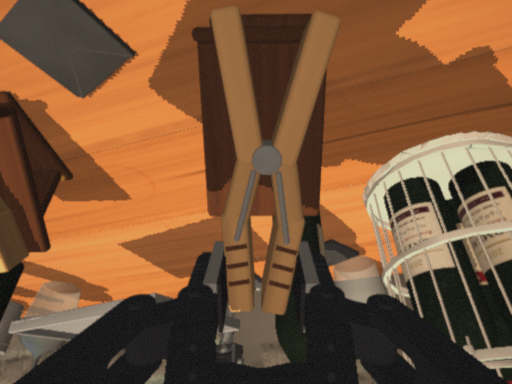

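```bash
cat > m3.py <<'E'
from h import *
import sys
f=sys.argv[1]; Q=np.load(f+"_W.npy")
def at(u,v): return np.nanmedian(Q[v-2:v+3,u-2:u+3].reshape(-1,3),0)
pts=eval(sys.argv[2])
for p in pts: print(p,at(*p).round(4))
m=abs(Q[:,:,2])<.045;m[300:]=0
q=Q[m];q=q[(abs(q[:,0])<.06)&(q[:,1]<.03)&(q[:,1]>-.12)]
A=np.c_[q[:,:2],np.ones(len(q))]
for _ in range(6):
    c=np.linalg.lstsq(A,q[:,2],rcond=None)[0];e=abs(q[:,2]-A@c);k=e<max(.003,np.percentile(e,85));q=q[k];A=A[k]
print("top plane z=%.3fx+%.3fy+%.4f"%tuple(c),len(q),e[k].mean())
E
python3 m3.py w2 "[(266,158),(232,60),(310,60),(227,15),(325,18),(240,270),(280,270),(240,305),(275,305)]"
```

```text
(266, 158) [ 0.0025 -0.0521 -0.0007]
(232, 60) [-0.01   -0.0877  0.0042]
(310, 60) [ 0.0186 -0.0877  0.0044]
(227, 15) [-0.0115 -0.1027  0.0057]
(325, 18) [ 0.0236 -0.1018  0.0059]
(240, 270) [-0.0083 -0.0043 -0.0038]
(280, 270) [ 0.0086 -0.0045 -0.0041]
(240, 305) [-0.0086  0.012  -0.0054]
(275, 305) [ 0.0067  0.0117 -0.0056]
top plane z=-0.005x+-0.101y+-0.0045 16849 0.0007226809194873408
```

```bash
cat >> h.py <<'E'
Y=8.6; PIV=np.array([.6456,.0511,.125])-clipR(Y,-5.8)@[-.2,0,-.03]
def tray(th,x,y,up):  # th: deg raised far end; clip pose on tray
    C=clipR(Y,-th); p=PIV+C@(np.array([-.2,0,-.03])+[x,y,0]); p[2]+=up; return H(C,p)
def clip_in_tool(xc,zc,o):
    z=np.array(zc,float);z/=np.linalg.norm(z);x=np.array(xc,float);x-=z*(x@z);x/=np.linalg.norm(x)
    return H(np.c_[x,np.cross(z,x),z],o)
KA=clip_in_tool((-.061,.993,-.1),(-.005,-.1,-.995),(.0026,-.0492,.0287))
def tool(th,x,y,up,K): return tray(th,x,y,up)@np.linalg.inv(K)
E
python3 - <<'E'
from h import *
print(PIV)
T=cur();H1=tool(5.8,-.004,.042,.07,KA)
M=H1.copy();M[:3,3]=T[:3,3]+[-.02,0,.09]
rows(T,M,6);rows(M,H1,9);rows(H1,tool(5.8,-.004,.042,.004,KA),5)
print(M.round(3),H1.round(3))
rows(tool(5.8,-.004,.042,.004,KA),tool(0,-.004,.042,0,KA),8)
E
```

```text
[0.84533653 0.08130731 0.13463516]
6 rows: turn [ 7.59  1.03 -4.98] shift [-0.0013  0.0009 -0.0157] |t| 0.0158 |w| 9.14
9 rows: turn [0. 0. 0.] shift [-0.0239  0.0244  0.0001] |t| 0.0342 |w| 0.0
5 rows: turn [0. 0. 0.] shift [-0.      0.0026  0.0129] |t| 0.0132 |w| 0.0
[[-0.21   0.958 -0.196  0.433]
 [ 0.978  0.206 -0.041  0.266]
 [ 0.001 -0.2   -0.98   0.258]
 [ 0.     0.     0.     1.   ]] [[-0.21   0.958 -0.196  0.689]
 [ 0.978  0.206 -0.041  0.101]
 [ 0.001 -0.2   -0.98   0.214]
 [ 0.     0.     0.     1.   ]]
8 rows: turn [-0.72 -0.04  0.01] shift [0.     0.0004 0.0024] |t| 0.0024 |w| 0.72
```

```bash
python3 - <<'E'
from h import *
T=cur();H1=tool(5.8,-.004,.042,.07,KA)
M=H1.copy();M[:3,3]=[.45,.15,.25]
rows(T,M,9);rows(M,H1,8)
E
```

```text
9 rows: turn [ 5.06  0.69 -3.32] shift [-0.0136  0.0029 -0.0084] |t| 0.0163 |w| 6.09
8 rows: turn [0. 0. 0.] shift [-0.0123  0.0282 -0.0011] |t| 0.0308 |w| 0.0
```

>>> carry_out(
  plan=[
    [[5.06, 0.69, -3.32, -0.0136, 0.0029, -0.0084, 0.02], [5.06, 0.69, -3.32, -0.0136, 0.0029, -0.0084, 0.02], [5.06, 0.69, -3.32, -0.0136, 0.0029, -0.0084, 0.02], [5.06, 0.69, -3.32, -0.0136, 0.0029, -0.0084, 0.02], [5.06, 0.69, -3.32, -0.0136, 0.0029, -0.0084, 0.02], [5.06, 0.69, -3.32, -0.0136, 0.0029, -0.0084, 0.02], [5.06, 0.69, -3.32, -0.0136, 0.0029, -0.0084, 0.02], [5.06, 0.69, -3.32, -0.0136, 0.0029, -0.0084, 0.02], [5.06, 0.69, -3.32, -0.0136, 0.0029, -0.0084, 0.02], [0, 0, 0, -0.0123, 0.0282, -0.0011, 0.02], [0, 0, 0, -0.0123, 0.0282, -0.0011, 0.02], [0, 0, 0, -0.0123, 0.0282, -0.0011, 0.02], [0, 0, 0, -0.0123, 0.0282, -0.0011, 0.02], [0, 0, 0, -0.0123, 0.0282, -0.0011, 0.02], [0, 0, 0, -0.0123, 0.0282, -0.0011, 0.02], [0, 0, 0, -0.0123, 0.0282, -0.0011, 0.02], [0, 0, 0, -0.0123, 0.0282, -0.0011, 0.02], [0, 0, 0, 0, 0, 0, 0.02]],
  ],
)

```text
clock: 7.0
ee_pos: [0.6936, 0.0975, 0.2074]
tcp_rot: [[-0.206, 0.959, -0.196], [0.979, 0.202, -0.041], [0.0, -0.2, -0.98]]
force: [-0.9, 0.0, -2.1]
finger_gap: 0.0298
```

```bash
python3 - <<'E'
from h import *
T=cur();rows(T,tool(5.8,-.004,.042,.07,KA),1);rows(T,tool(5.8,-.004,.042,.004,KA),5)
d=get_image("wrist");cv2.imwrite("pics/w3.png",d["img"][:,:,::-1])
W=cloud(d);np.save("w3_W.npy",(W-T[:3,3])@T[:3,:3])
s=r.observe();print(s["force"].round(2),s["clock"])
E
```

```text
1 rows: turn [-0.03  0.02 -0.23] shift [ 0.0042 -0.0053 -0.0053] |t| 0.0086 |w| 0.23
5 rows: turn [-0.01  0.   -0.05] shift [0.0008 0.0016 0.0119] |t| 0.012 |w| 0.05
[ 0.09 -0.35 -1.8 ] 7.05
```

View pics/w3.png

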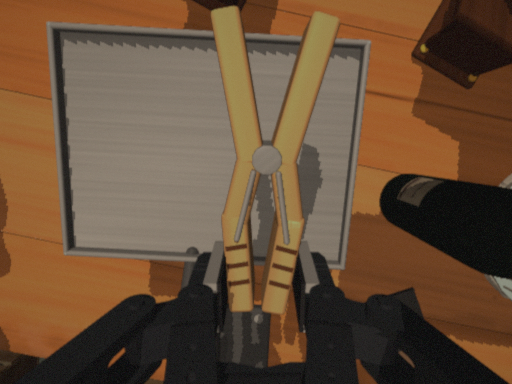

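>>> carry_out(
  plan=[
    [[0, 0, 0, 0.0008, 0.0016, 0.0119, 0.02], [0, 0, 0, 0.0008, 0.0016, 0.0119, 0.02], [0, 0, 0, 0.0008, 0.0016, 0.0119, 0.02], [0, 0, 0, 0.0008, 0.0016, 0.0119, 0.02], [0, 0, 0, 0.0008, 0.0016, 0.0119, 0.02], [0, 0, 0, 0, 0, 0, 0.02]],
  ],
)

```text
clock: 7.55
ee_pos: [0.6812, 0.1037, 0.1501]
tcp_rot: [[-0.209, 0.957, -0.201], [0.978, 0.205, -0.041], [0.002, -0.205, -0.979]]
force: [-0.5, 0.1, -1.5]
finger_gap: 0.0297
```

```bash
python3 - <<'E'
from h import *
T=cur();rows(T,tool(5.8,-.004,.042,.004,KA),1);rows(T,tool(0,-.004,.042,0.0,KA),9)
d=get_image("wrist")
W=cloud(d);cv2.imwrite("w4.png",d["img"][:,:,::-1])
q=W[(W[:,:,2]>.09)&(W[:,:,2]<.2)]
L=(q-PIV)@clipR(Y,-5.8)+[.2,0,.03]   # tray frame
fl=L[(abs(L[:,2])<.012)];print("tray frame floor/lip ext",np.percentile(fl,[.3,99.7],0).round(4),np.median(fl[abs(fl[:,0])<.05],0).round(4))
s=r.observe();print(s["force"].round(2),s["clock"])
E
```

```text
1 rows: turn [-0.32 -0.05 -0.02] shift [-0.0044  0.007   0.001 ] |t| 0.0084 |w| 0.33
9 rows: turn [-0.68 -0.04  0.01] shift [-0.0005  0.0011  0.0023] |t| 0.0026 |w| 0.68
tray frame floor/lip ext [[-0.0704 -0.0897 -0.0094]
 [ 0.0774  0.1709  0.0102]] [-0.003  -0.0069 -0.0011]
[ 0.61  0.21 -1.46] 7.6
```

>>> carry_out(
  plan=[
    [[0, 0, 0, -0.0022, 0.004, 0.0005, 0.02], [-0.3, 0, 0, -0.0022, 0.004, 0.0005, 0.02], [0, 0, 0, 0, 0, 0, 0.02], [-0.72, -0.04, 0.01, 0, 0.0004, 0.0024, 0.02], [-0.72, -0.04, 0.01, 0, 0.0004, 0.0024, 0.02], [-0.72, -0.04, 0.01, 0, 0.0004, 0.0024, 0.02], [-0.72, -0.04, 0.01, 0, 0.0004, 0.0024, 0.02], [-0.72, -0.04, 0.01, 0, 0.0004, 0.0024, 0.02], [-0.72, -0.04, 0.01, 0, 0.0004, 0.0024, 0.02], [-0.72, -0.04, 0.01, 0, 0.0004, 0.0024, 0.02], [-0.72, -0.04, 0.01, 0, 0.0004, 0.0024, 0.02], [0, 0, 0, 0, 0, 0, 0.02], [0, 0, 0, 0, 0, 0, 0.02], [0, 0, 0, 0, 0, 0, 0.02], [0, 0, 0, 0, 0, 0, 0.02]],
  ],
)

```text
clock: 8.85
ee_pos: [0.6927, 0.1007, 0.1318]
tcp_rot: [[-0.208, 0.974, -0.092], [0.978, 0.207, -0.024], [-0.005, -0.095, -0.995]]
force: [-0.0, -0.5, -1.2]
finger_gap: 0.03
```

```bash
cat > chk.py <<'E'
from h import *
import sys
y0=float(sys.argv[1]);n=int(sys.argv[2]) if len(sys.argv)>2 else 4
F=[]
for i in range(n):
    d=get_image("wrist");F.append(r.observe()["force"])
print("F",np.mean(F,0).round(2),np.std(F,0).round(2))
W=cloud(d);cv2.imwrite("pics/chk.png",d["img"][:,:,::-1])
C=clipR(Y,0);c0=PIV+C@[-.2,0,-.03]
L=(W-c0)@C
m=(abs(L[:,:,0])<.06)&(L[:,:,1]>min(-y0,0)-.04 if 0 else True)&(abs(L[:,:,1]+y0)<.035)&(abs(L[:,:,2])<.012+.02)
q=L[m];q=q[q[:,2]<np.percentile(q[:,2],20)+.02]
A=np.c_[q[:,:2],np.ones(len(q))]
for _ in range(8):
    c=np.linalg.lstsq(A,q[:,2],rcond=None)[0];e=abs(q[:,2]-A@c);k=e<max(.003,np.percentile(e,90));q=q[k];A=A[k]
print("floor: slope x %.2f deg, y %.2f deg, height(center) %.4f n=%d"%(*np.degrees(np.arctan(c[:2])),c[2]+c0[2],len(q)))
s=r.observe();print(s["clock"],s["ee_pos"].round(4),s["finger_gap"])
E
python3 chk.py 0.042
```

```text
F [-0.41 -0.06 -0.86] [0.29 0.31 0.34]
floor: slope x -0.78 deg, y 0.03 deg, height(center) 0.1079 n=38444
9.05 [0.6928 0.1007 0.1318] 0.029646632691731678
```

>>> carry_out(
  plan=[
    [[-0.4, 0, 0, 0, 0.0002, 0.0017, 0.02], [-0.4, 0, 0, 0, 0.0002, 0.0017, 0.02], [0, 0, 0, 0, 0, 0, 0.02], [0, 0, 0, 0, 0, 0, 0.02], [0, 0, 0, 0, 0, 0, 0.02], [0, 0, 0, 0, 0, 0, 0.02], [0, 0, 0, 0, 0, 0, 0.02]],
  ],
)

```text
clock: 9.63
ee_pos: [0.693, 0.1007, 0.1285]
tcp_rot: [[-0.208, 0.975, -0.078], [0.978, 0.207, -0.022], [-0.005, -0.081, -0.997]]
force: [-0.3, -0.9, -0.9]
finger_gap: 0.0297
```

```bash
python3 chk.py 0.042 8
```

```text
F [ 0.41  0.01 -0.17] [0.33 0.58 0.4 ]
floor: slope x 0.43 deg, y 0.01 deg, height(center) 0.1036 n=38421
10.0333 [0.693  0.1007 0.1285] 0.029532221440256284
```

>>> carry_out(
  plan=[
    [[0, 0, 0, 0, 0, 0, 0.035], [0, 0, 0, 0, 0, 0, 0.04], [0, 0, 0, 0, 0, 0, 0.045], [0, 0, 0, 0, 0, 0, 0.05], [0, 0, 0, 0, 0, 0, 0.055], [0, 0, 0, 0, 0, 0, 0.061], [0, 0, 0, 0, 0, 0, 0.061], [0, 0, 0, 0, 0, 0, 0.061], [0, 0, 0, 0, 0, 0, 0.061], [0, 0, 0, 0, 0, -0.01, 0.061], [0, 0, 0, 0, 0, -0.02, 0.061], [0, 0, 0, 0, 0, -0.03, 0.061], [0, 0, 0, 0, 0, -0.03, 0.061], [0, 0, 0, 0, 0, -0.02, 0.061], [0, 0, 0, 0, 0, 0, 0.061]],
  ],
)

```text
clock: 11.28
ee_pos: [0.7049, 0.1033, 0.2455]
tcp_rot: [[-0.208, 0.976, -0.067], [0.978, 0.207, -0.021], [-0.006, -0.07, -0.998]]
force: [0.2, 0.5, 0.5]
finger_gap: 0.0612
```

```bash
python3 chk.py 0.042 1; python3 - <<'E'
from h import *
T=cur();G=grasp("B",.09)
M=G.copy();M[:3,3]=[.50,.05,.24]
rows(T,M,9);rows(M,G,4);rows(T,G,11)
E
```

```text
F [-0.75  0.12  0.68] [0. 0. 0.]
floor: slope x 0.29 deg, y 0.02 deg, height(center) 0.1043 n=13567
11.3333 [0.7038 0.1032 0.2428] 0.061043918858436366
9 rows: turn [-4.26 -0.81  3.08] shift [-0.0061 -0.0228 -0.0048] |t| 0.0241 |w| 5.32
4 rows: turn [-0.  0.  0.] shift [-0.0108 -0.021   0.0058] |t| 0.0244 |w| 0.0
11 rows: turn [-3.48 -0.66  2.52] shift [-0.0072 -0.026   0.0006] |t| 0.027 |w| 4.35
```

View pics/chk.png

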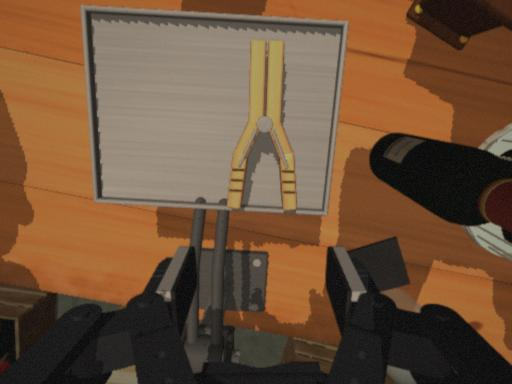

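```bash
cat > cl.py <<'E'
from h import *
def ext(d):
    W=cloud(d);C=clipR(Y,0);c0=PIV+C@[-.2,0,-.03];L=((W-c0)@C)
    ang=0
    I=d["img"].astype(int);sat=I.max(2)-I.min(2)
    m=(abs(L[:,:,0])<.1)&(abs(L[:,:,1])<.1)&(sat>60)&(L[:,:,2]>-.03)
    q=L[m]
    for s in(1,-1):
        p=q[q[:,1]*s>0]
        if len(p)>300:
            hi=p[p[:,2]>np.median(p[:,2])-.008]
            A=np.c_[hi[:,:2],np.ones(len(hi))];c=np.linalg.lstsq(A,hi[:,2],rcond=None)[0]
            print("side",s,"x",np.percentile(hi[:,0],[.5,99.5]).round(4),"y",np.percentile(hi[:,1],[.5,99.5]).round(4),"top slopes deg",np.degrees(c[:2]).round(2),"top z rel floor-level(105)",c[2].round(4))
    g=L[(abs(L[:,:,0])<.09)&(abs(L[:,:,1])<.11)&(sat<40)&(abs(L[:,:,2])<.03)]
    print("tray ext",np.percentile(g,[.3,99.7],0).round(4))
if __name__=="__main__": ext(get_image("wrist"))
E
python3 cl.py
```

```text
side 1 x [-0.0508  0.0687] y [0.017  0.0728] top slopes deg [1.88 5.88] top z rel floor-level(105) 0.0237
tray ext [[-0.0704 -0.0959 -0.0024]
 [ 0.0862  0.0972  0.0293]]
```

```bash
python3 - <<'E'
from h import *
d=get_image("wrist");W=cloud(d);C=clipR(Y,0);c0=PIV+C@[-.2,0,-.03];L=((W-c0)@C)
for p in [(258,60),(276,60),(258,100),(277,100),(264,124),(245,145),(283,145),(238,175),(288,178),(235,200),(289,203), (150,60),(150,180),(180,120),(310,120),(300,60),(264,190),(320,190)]:
    u,v=p;print(p,np.nanmedian(L[v-1:v+2,u-1:u+2].reshape(-1,3),0).round(4))
E
```

```text
(258, 60) [-0.041   0.0343  0.0273]
(276, 60) [-0.0417  0.0465  0.027 ]
(258, 100) [-0.0148  0.0359  0.0279]
(277, 100) [-0.0156  0.049   0.028 ]
(264, 124) [0.0013 0.041  0.0286]
(245, 145) [0.017  0.0283 0.0276]
(283, 145) [0.0154 0.0556 0.0276]
(238, 175) [0.0391 0.0242 0.0279]
(288, 178) [0.0394 0.0609 0.0283]
(235, 200) [0.0585 0.0227 0.0275]
(289, 203) [0.0582 0.0633 0.0281]
(150, 60) [-0.0397 -0.0482 -0.0005]
(150, 180) [ 0.0534 -0.05   -0.0003]
(180, 120) [ 0.0034 -0.0251 -0.0001]
(310, 120) [-0.0026  0.0772 -0.0002]
(300, 60) [-0.0465  0.0656 -0.0009]
(264, 190) [ 0.0565  0.0446 -0.0009]
(320, 190) [0.0534 0.0909 0.0002]
```

>>> carry_out(
  plan=[
    [[-4.26, -0.81, 3.08, -0.0061, -0.0228, -0.0048, 0.07], [-4.26, -0.81, 3.08, -0.0061, -0.0228, -0.0048, 0.08], [-4.26, -0.81, 3.08, -0.0061, -0.0228, -0.0048, 0.08], [-4.26, -0.81, 3.08, -0.0061, -0.0228, -0.0048, 0.08], [-4.26, -0.81, 3.08, -0.0061, -0.0228, -0.0048, 0.08], [-4.26, -0.81, 3.08, -0.0061, -0.0228, -0.0048, 0.08], [-4.26, -0.81, 3.08, -0.0061, -0.0228, -0.0048, 0.08], [-4.26, -0.81, 3.08, -0.0061, -0.0228, -0.0048, 0.08], [-4.26, -0.81, 3.08, -0.0061, -0.0228, -0.0048, 0.08], [0, 0, 0, -0.0108, -0.021, 0.0058, 0.08], [0, 0, 0, -0.0108, -0.021, 0.0058, 0.08], [0, 0, 0, -0.0108, -0.021, 0.0058, 0.08], [0, 0, 0, -0.0108, -0.021, 0.0058, 0.08], [0, 0, 0, 0, 0, 0, 0.08], [0, 0, 0, 0, 0, 0, 0.08], [0, 0, 0, 0, 0, 0, 0.08]],
  ],
  force=20,
)

```text
clock: 12.77
ee_pos: [0.4327, 0.024, 0.1708]
tcp_rot: [[0.277, 0.79, 0.546], [0.961, -0.227, -0.16], [-0.002, 0.569, -0.822]]
force: [1.3, -0.3, 1.0]
finger_gap: 0.08
```

```bash
python3 - <<'E'
from h import *
print(r.observe()["clock"]);rows(cur(),grasp("B",0,.040,.024),6)
E
```

```text
12.7667
6 rows: turn [-0.05  0.02  0.01] shift [ 0.0001 -0.      0.0142] |t| 0.0142 |w| 0.06
```

>>> carry_out(
  plan=[
    [[0, 0, 0, 0, 0, 0.0142, 0.08], [0, 0, 0, 0, 0, 0.0142, 0.075], [0, 0, 0, 0, 0, 0.0142, 0.07], [0, 0, 0, 0, 0, 0.0142, 0.065], [0, 0, 0, 0, 0, 0.0142, 0.06], [0, 0, 0, 0, 0, 0.0142, 0.056], [0, 0, 0, 0, 0, 0, 0.05], [0, 0, 0, 0, 0, 0, 0.045], [0, 0, 0, 0, 0, 0, 0.04], [0, 0, 0, 0, 0, 0, 0.035], [0, 0, 0, 0, 0, 0, 0.025], [0, 0, 0, 0, 0, 0, 0.02], [0, 0, 0, 0, 0, 0, 0.02], [0, 0, 0, 0, 0, 0, 0.02], [0, 0, 0, 0, 0, 0, 0.02]],
  ],
  force=20,
)

```text
clock: 14.02
ee_pos: [0.4816, 0.0108, 0.1036]
tcp_rot: [[0.277, 0.786, 0.552], [0.961, -0.227, -0.159], [0.001, 0.575, -0.818]]
force: [5.5, 1.7, 1.3]
finger_gap: 0.0387
```

```bash
python3 - <<'E'
from h import *
d=get_image("wrist");cv2.imwrite("pics/w5.png",d["img"][:,:,::-1]);print(r.observe()["finger_gap"])
E
```

```text
0.038533335917170904
```

View pics/w5.png

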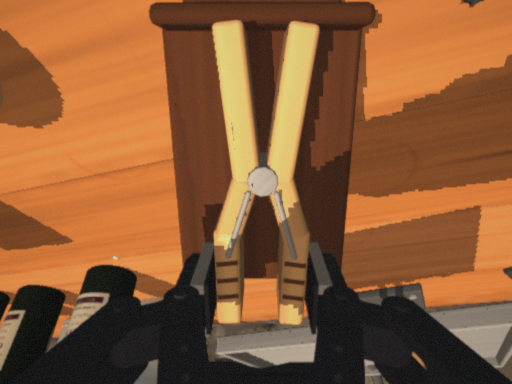

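>>> carry_out(
  plan=[
    [[0, 0, 0, 0, 0, 0, 0.042], [0, 0, 0, 0, 0, 0, 0.047], [0, 0, 0, 0, 0, 0, 0.052], [0, 0, 0, 0, 0, 0, 0.06], [0, 0, 0, 0, 0, 0, 0.065], [0, 0, 0, 0, 0, 0, 0.065], [0, 0, 0, 0, 0, 0, 0.065], [0, 0, 0, 0, 0, -0.01, 0.065], [0, 0, 0, 0, 0, -0.02, 0.07], [0, 0, 0, 0, 0, -0.03, 0.08], [0, 0, 0, 0, 0, -0.04, 0.08], [0, 0, 0, 0, 0, -0.03, 0.08], [0, 0, 0, 0, 0, 0, 0.08], [0, 0, 0, 0, 0, 0, 0.08]],
  ],
)

```text
clock: 15.23
ee_pos: [0.4074, 0.0315, 0.2085]
tcp_rot: [[0.276, 0.789, 0.548], [0.961, -0.226, -0.159], [-0.001, 0.571, -0.821]]
force: [0.7, 0.2, -0.4]
finger_gap: 0.0798
```

```bash
python3 - <<'E'
from h import *
T=cur();print(T[:3,3]);G=grasp("C",.09);rows(T,G,12)
E
```

```text
[0.40739735 0.03147497 0.20847549]
12 rows: turn [-0.02  0.67 -0.95] shift [-0.0251  0.0044  0.0067] |t| 0.0263 |w| 1.16
```

>>> carry_out(
  plan=[
    [[0, 0.67, -0.95, -0.0251, 0.0044, 0.0067, 0.08], [0, 0.67, -0.95, -0.0251, 0.0044, 0.0067, 0.08], [0, 0.67, -0.95, -0.0251, 0.0044, 0.0067, 0.08], [0, 0.67, -0.95, -0.0251, 0.0044, 0.0067, 0.08], [0, 0.67, -0.95, -0.0251, 0.0044, 0.0067, 0.08], [0, 0.67, -0.95, -0.0251, 0.0044, 0.0067, 0.08], [0, 0.67, -0.95, -0.0251, 0.0044, 0.0067, 0.08], [0, 0.67, -0.95, -0.0251, 0.0044, 0.0067, 0.08], [0, 0.67, -0.95, -0.0251, 0.0044, 0.0067, 0.08], [0, 0.67, -0.95, -0.0251, 0.0044, 0.0067, 0.08], [0, 0.67, -0.95, -0.0251, 0.0044, 0.0067, 0.08], [0, 0.67, -0.95, -0.0251, 0.0044, 0.0067, 0.08], [0, 0, 0, 0, 0, 0, 0.08], [0, 0, 0, 0, 0, 0, 0.08], [0, 0, 0, 0, 0, 0, 0.08]],
  ],
)

```text
clock: 16.48
ee_pos: [0.4429, -0.2789, 0.1684]
tcp_rot: [[0.038, 0.825, 0.565], [0.999, -0.034, -0.018], [0.004, 0.565, -0.825]]
force: [0.3, 0.9, 0.5]
finger_gap: 0.0799
```

```bash
python3 - <<'E'
from h import *
print(r.observe()["clock"]);rows(cur(),grasp("C",0,.043,.024),6)
E
```

```text
16.4833
6 rows: turn [-0.1  -0.02 -0.04] shift [-0.      0.0007  0.0139] |t| 0.0139 |w| 0.11
```

>>> carry_out(
  plan=[
    [[0, 0, 0, 0, 0.0007, 0.0139, 0.08], [0, 0, 0, 0, 0.0007, 0.0139, 0.075], [0, 0, 0, 0, 0.0007, 0.0139, 0.07], [0, 0, 0, 0, 0.0007, 0.0139, 0.065], [0, 0, 0, 0, 0.0007, 0.0139, 0.06], [0, 0, 0, 0, 0.0007, 0.0139, 0.056], [0, 0, 0, 0, 0, 0, 0.05], [0, 0, 0, 0, 0, 0, 0.045], [0, 0, 0, 0, 0, 0, 0.04], [0, 0, 0, 0, 0, 0, 0.035], [0, 0, 0, 0, 0, 0, 0.025], [0, 0, 0, 0, 0, 0, 0.02], [0, 0, 0, 0, 0, 0, 0.02], [0, 0, 0, 0, 0, 0, 0.02], [0, 0, 0, 0, 0, 0, 0.02]],
  ],
  force=20,
)

```text
clock: 17.73
ee_pos: [0.4953, -0.2824, 0.1056]
tcp_rot: [[0.037, 0.822, 0.569], [0.999, -0.03, -0.022], [-0.001, 0.569, -0.822]]
force: [-0.6, 0.6, 6.7]
finger_gap: 0.031
```

```bash
python3 - <<'E'
from h import *
d=get_image("wrist");cv2.imwrite("pics/w6.png",d["img"][:,:,::-1]);print(r.observe()["finger_gap"])
T=cur();o,y=O["C"];print("tcp in clip",(clipR(y).T@(T[:3,3]-o)).round(4))
E
```

```text
0.03094604944639589
tcp in clip [ 0.0461 -0.0013  0.0258]
```

View pics/w6.png

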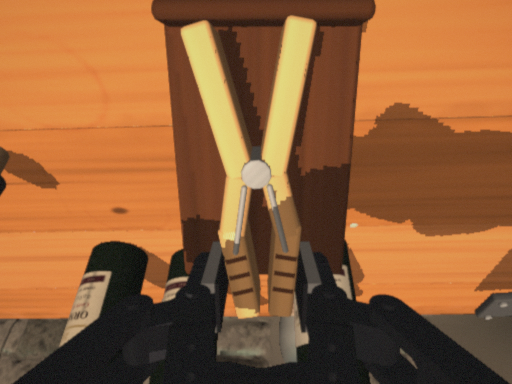

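>>> carry_out(
  plan=[
    [[0, 0, 0, 0, 0, 0, 0.02], [0, 0, 0, 0, 0, 0, 0.02], [0, 0, 0, 0, 0, -0.01, 0.02], [0, 0, 0, 0, 0, -0.02, 0.02], [0, 0, 0, 0, 0, -0.025, 0.02], [0, 0, 0, 0, 0, -0.02, 0.02], [0, 0, 0, 0, 0, -0.005, 0.02], [0, 0, 0, 0, 0, 0, 0.02], [0, 0, 0, 0, 0, 0, 0.02]],
  ],
  force=30,
)

```text
clock: 18.53
ee_pos: [0.4487, -0.2799, 0.1694]
tcp_rot: [[0.038, 0.824, 0.566], [0.999, -0.032, -0.021], [0.001, 0.566, -0.824]]
force: [0.2, 0.9, -1.5]
finger_gap: 0.0308
```

```bash
python3 - <<'E'
from h import *
d=get_image("wrist");cv2.imwrite("pics/w7.png",d["img"][:,:,::-1])
W=cloud(d);T=cur();np.save("w7_W.npy",(W-T[:3,3])@T[:3,:3])
s=r.observe();print(s["force"].round(2),s["clock"],s["finger_gap"],T.round(3))
E
```

```text
[ 0.42  0.28 -0.89] 18.5833 0.030089834933131016 [[ 0.038  0.824  0.565  0.449]
 [ 0.999 -0.032 -0.02  -0.28 ]
 [ 0.002  0.566 -0.825  0.169]
 [ 0.     0.     0.     1.   ]]
```

View pics/w7.png

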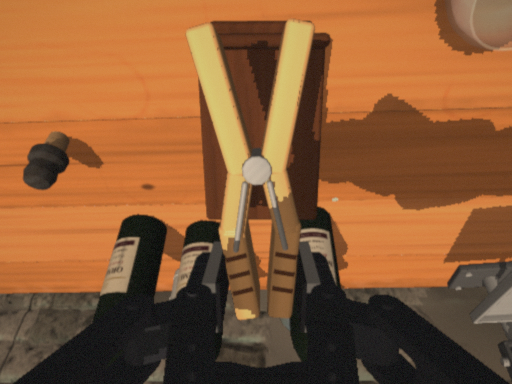

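```bash
python3 m3.py w7 "[(257,168),(219,90),(282,90),(204,45),(296,40),(240,270),(285,270),(245,300),(278,300)]"
```

```text
(257, 168) [-0.0019 -0.0485  0.0002]
(219, 90) [-0.016  -0.0777  0.0039]
(282, 90) [ 0.0075 -0.0777  0.0041]
(204, 45) [-0.0212 -0.0933  0.0054]
(296, 40) [ 0.0124 -0.0949  0.0056]
(240, 270) [-0.0094 -0.0038 -0.002 ]
(285, 270) [ 0.01   -0.0039 -0.0016]
(245, 300) [-0.0074  0.0106 -0.003 ]
(278, 300) [ 0.0071  0.0106 -0.0028]
top plane z=0.003x+-0.084y+-0.0023 15914 0.0007212062587179322
```

```bash
cat >> h.py <<'E'
KC=clip_in_tool((.042,.996,-.084),(.003,-.084,-.996),(-.002,-.0461,.0297))
E
python3 - <<'E'
from h import *
T=cur();H1=tool(-.3,-.010,-.042,.06,KC);M=H1.copy();M[:3,3]=[.45,-.08,.25]
rows(T,M,9);rows(M,H1,9);rows(H1,tool(-.3,-.010,-.042,.004,KC),5);rows(tool(-.3,-.01,-.042,.004,KC),tool(-5.5,-.01,-.042,0,KC),9)
print(H1.round(3))
E
```

```text
9 rows: turn [ 4.33  0.25 -0.91] shift [ 0.0221  0.0035 -0.0087] |t| 0.024 |w| 4.43
9 rows: turn [-0.  0.  0.] shift [0.0076 0.0283 0.0045] |t| 0.0297 |w| 0.0
5 rows: turn [-0.  0.  0.] shift [-0.      0.0009  0.0112] |t| 0.0112 |w| 0.0
9 rows: turn [-0.58  0.02 -0.  ] shift [-0.      0.0002  0.0021] |t| 0.0021 |w| 0.58
[[-0.108  0.991 -0.079  0.692]
 [ 0.994  0.108 -0.005  0.016]
 [ 0.003 -0.079 -0.997  0.19 ]
 [ 0.     0.     0.     1.   ]]
```

>>> carry_out(
  plan=[
    [[4.33, 0.25, -0.91, 0.0221, 0.0035, -0.0087, 0.02], [4.33, 0.25, -0.91, 0.0221, 0.0035, -0.0087, 0.02], [4.33, 0.25, -0.91, 0.0221, 0.0035, -0.0087, 0.02], [4.33, 0.25, -0.91, 0.0221, 0.0035, -0.0087, 0.02], [4.33, 0.25, -0.91, 0.0221, 0.0035, -0.0087, 0.02], [4.33, 0.25, -0.91, 0.0221, 0.0035, -0.0087, 0.02], [4.33, 0.25, -0.91, 0.0221, 0.0035, -0.0087, 0.02], [4.33, 0.25, -0.91, 0.0221, 0.0035, -0.0087, 0.02], [4.33, 0.25, -0.91, 0.0221, 0.0035, -0.0087, 0.02], [0, 0, 0, 0.0076, 0.0283, 0.0045, 0.02], [0, 0, 0, 0.0076, 0.0283, 0.0045, 0.02], [0, 0, 0, 0.0076, 0.0283, 0.0045, 0.02], [0, 0, 0, 0.0076, 0.0283, 0.0045, 0.02], [0, 0, 0, 0.0076, 0.0283, 0.0045, 0.02], [0, 0, 0, 0.0076, 0.0283, 0.0045, 0.02], [0, 0, 0, 0.0076, 0.0283, 0.0045, 0.02], [0, 0, 0, 0.0076, 0.0283, 0.0045, 0.02], [0, 0, 0, 0.0076, 0.0283, 0.0045, 0.02], [0, 0, 0, 0, 0, 0, 0.02], [0, 0, 0, 0, 0, 0, 0.02]],
  ],
)

```text
clock: 20.25
ee_pos: [0.6928, 0.016, 0.1873]
tcp_rot: [[-0.109, 0.991, -0.082], [0.994, 0.109, -0.007], [0.002, -0.082, -0.997]]
force: [-0.5, 0.2, -1.8]
finger_gap: 0.0303
```

```bash
python3 - <<'E'
from h import *
d=get_image("wrist");W=cloud(d);T=cur();np.save("w8_W.npy",(W-T[:3,3])@T[:3,:3]);print(r.observe()["clock"],r.observe()["force"].round(2))
rows(T,tool(-.3,-.010,-.042,.004,KC),5)
C=clipR(Y,0);c0=PIV+C@[-.2,0,-.03];g=((W-c0)@C)
g=g[(abs(g[:,:,0])<.085)&(abs(g[:,:,1])<.11)&(abs(g[:,:,2])<.012)];print(np.percentile(g,[.5,99.5],0).round(4),np.median(g[:,2]))
E
python3 m3.py w8 "[(257,168),(219,90),(282,90)]"
```

```text
20.3 [-1.11 -0.2  -1.95]
5 rows: turn [-0.04  0.02  0.01] shift [-0.      0.0009  0.011 ] |t| 0.011 |w| 0.04
[[-0.0704 -0.0967 -0.0021]
 [ 0.0777  0.0971  0.0105]] -0.00014618769337437773
(257, 168) [-0.0012 -0.0477  0.0019]
(219, 90) [-0.0154 -0.0772  0.0057]
(282, 90) [ 0.0083 -0.0772  0.0055]
top plane z=0.001x+-0.087y+-0.0009 15853 0.0007202539304656988
```

>>> carry_out(
  plan=[
    [[0, 0, 0, 0, 0.0009, 0.011, 0.02], [0, 0, 0, 0, 0.0009, 0.011, 0.02], [0, 0, 0, 0, 0.0009, 0.011, 0.02], [0, 0, 0, 0, 0.0009, 0.011, 0.02], [0, 0, 0, 0, 0.0009, 0.011, 0.02], [0, 0, 0, 0, 0, 0, 0.02], [0, 0, 0, 0, 0, 0, 0.02], [-0.58, 0.02, 0, 0, 0.0002, 0.0021, 0.02], [-0.58, 0.02, 0, 0, 0.0002, 0.0021, 0.02], [-0.58, 0.02, 0, 0, 0.0002, 0.0021, 0.02], [-0.58, 0.02, 0, 0, 0.0002, 0.0021, 0.02], [-0.58, 0.02, 0, 0, 0.0002, 0.0021, 0.02], [-0.58, 0.02, 0, 0, 0.0002, 0.0021, 0.02], [-0.58, 0.02, 0, 0, 0.0002, 0.0021, 0.02], [-0.58, 0.02, 0, 0, 0.0002, 0.0021, 0.02], [-0.58, 0.02, 0, 0, 0.0002, 0.0021, 0.02], [0, 0, 0, 0, 0, 0, 0.02], [0, 0, 0, 0, 0, 0, 0.02], [0, 0, 0, 0, 0, 0, 0.02], [0, 0, 0, 0, 0, 0, 0.02]],
  ],
)

```text
clock: 21.97
ee_pos: [0.6936, 0.0151, 0.117]
tcp_rot: [[-0.108, 0.994, 0.012], [0.994, 0.107, 0.005], [0.004, 0.012, -1.0]]
force: [-1.1, 1.6, 0.2]
finger_gap: 0.0306
```

```bash
sed -i 's/abs(L\[:,:,2\])<.012+.02)/(abs(L[:,:,2]+DZ)<.012))/; s/^F=\[\]/F=[];DZ=float(sys.argv[3])/; s/abs(L\[:,:,1\]+y0)<.035/abs(L[:,:,1])<.012/' chk.py; python3 chk.py 0 8 .02
python3 - <<'E'
from h import *
T=cur();rows(T,tool(-5.5,-.01,-.042,0,KC),1)
E
```

```text
F [-1.01 -0.46 -0.25] [0.34 0.59 0.32]
floor: slope x 4.94 deg, y 0.03 deg, height(center) 0.0874 n=12328
22.3667 [0.6939 0.0151 0.1172] 0.03068034842367398
1 rows: turn [ 0.08  0.18 -0.05] shift [ 0.0007 -0.0008  0.0023] |t| 0.0025 |w| 0.2
```

>>> carry_out(
  plan=[
    [[-0.3, 0, 0, 0, 0, 0.001, 0.02], [-0.3, 0, 0, 0, 0, 0.001, 0.02], [0, 0, 0, 0, 0, 0, 0.02], [0, 0, 0, 0, 0, 0, 0.02], [0, 0, 0, 0, 0, 0, 0.02], [0, 0, 0, 0, 0, 0, 0.02], [0, 0, 0, 0, 0, 0, 0.02], [0, 0, 0, 0, 0, 0, 0.02], [0, 0, 0, 0, 0, 0, 0.02]],
  ],
)

```text
clock: 23.12
ee_pos: [0.6942, 0.0151, 0.1153]
tcp_rot: [[-0.107, 0.994, 0.024], [0.994, 0.107, 0.006], [0.004, 0.024, -1.0]]
force: [-0.0, -0.1, 0.1]
finger_gap: 0.0304
```

```bash
python3 chk.py 0 8 .02
```

```text
F [ 0.48 -0.07 -0.09] [0.55 0.51 0.61]
floor: slope x 5.60 deg, y 0.01 deg, height(center) 0.0851 n=12369
23.5167 [0.6942 0.0151 0.1153] 0.030001439872649083
```

>>> carry_out(
  plan=[
    [[0, 0, 0, 0, 0, 0, 0.035], [0, 0, 0, 0, 0, 0, 0.04], [0, 0, 0, 0, 0, 0, 0.045], [0, 0, 0, 0, 0, 0, 0.05], [0, 0, 0, 0, 0, 0, 0.055], [0, 0, 0, 0, 0, 0, 0.06], [0, 0, 0, 0, 0, 0, 0.06], [0, 0, 0, 0, 0, 0, 0.06], [0, 0, 0, 0, 0, 0, 0.06], [0, 0, 0, 0, 0, -0.01, 0.06], [0, 0, 0, 0, 0, -0.02, 0.06], [0, 0, 0, 0, 0, -0.03, 0.06], [0, 0, 0, 0, 0, -0.03, 0.06], [0, 0, 0, 0, 0, -0.03, 0.06], [0, 0, 0, 0, -0.03, -0.02, 0.06], [0, 0, 0, 0, -0.03, 0, 0.06], [0, 0, 0, 0, -0.03, 0, 0.06], [0, 0, 0, 0, -0.02, 0, 0.06], [0, 0, 0, 0, 0, 0, 0.06], [0, 0, 0, 0, 0, 0, 0.06]],
  ],
)

```text
clock: 25.18
ee_pos: [0.5808, 0.0023, 0.2537]
tcp_rot: [[-0.107, 0.994, 0.025], [0.994, 0.107, 0.006], [0.004, 0.025, -1.0]]
force: [0.1, -0.4, 0.5]
finger_gap: 0.0602
```

```bash
python3 - <<'E'
from h import *
s=r.observe();print(s["clock"],s["ee_pos"])
a=get_image("wrist")["img"];b=get_image("scene")["img"][40:300,150:420]
np.save("fin.npy",a)
cv2.imwrite("pics/fin.png",np.hstack([cv2.resize(a,(400,300)),cv2.resize(b,(312,300))])[:,:,::-1])
E
```

```text
25.1833 [0.58082334 0.00232087 0.25370478]
```

View pics/fin.png

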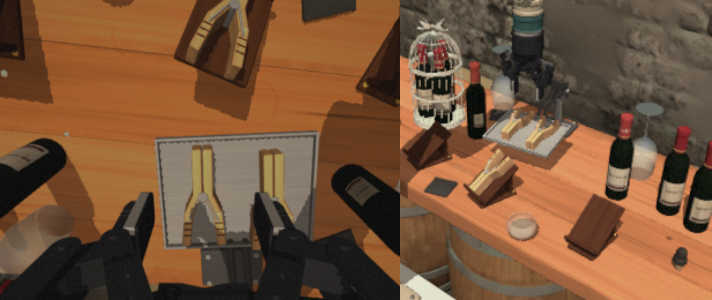

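>>> carry_out(
  plan=[
    [[0, 0, 0, -0.025, -0.025, -0.008, 0.06], [0, 0, 0, -0.025, -0.025, -0.008, 0.06], [0, 0, 0, -0.025, -0.025, -0.008, 0.06], [0, 0, 0, -0.025, -0.025, -0.008, 0.06], [0, 0, 0, -0.025, -0.025, -0.008, 0.06], [0, 0, 0, -0.025, -0.025, -0.008, 0.06], [0, 0, 0, 0, 0, 0, 0.06], [0, 0, 0, 0, 0, 0, 0.06], [0, 0, 0, 0, 0, 0, 0.06]],
  ],
)

```text
clock: 26.03
ee_pos: [0.4483, -0.1635, 0.2966]
tcp_rot: [[-0.107, 0.994, 0.024], [0.994, 0.107, 0.007], [0.004, 0.025, -1.0]]
force: [0.7, -0.2, 0.2]
finger_gap: 0.0604
```

```bash
python3 - <<'E'
from h import *
d=get_image("top");W=cloud(d);np.save("top_W.npy",W)
C=clipR(Y,5.6);c0=PIV+C@[-.2,0,-.03];L=(W-c0)@C
print("c0",c0.round(4))
q=L[(abs(L[:,:,0])<.09)&(abs(L[:,:,1])<.1)&(abs(L[:,:,2])<.06)]
print("floor z",np.median(q[abs(q[:,2])<.01,2]).round(4))
for s in(1,-1):
    p=q[(q[:,1]*s>0)&(q[:,2]>.018)&(q[:,2]<.05)];A=np.c_[p[:,:2],np.ones(len(p))];c=np.linalg.lstsq(A,p[:,2],rcond=None)[0]
    print(s,len(p),"x",np.percentile(p[:,0],[1,99]).round(4),"y",np.percentile(p[:,1],[1,99]).round(4),"z",np.median(p[:,2]).round(4),"slopes",np.degrees(c[:2]).round(2))
k=2/3
for n,(u,v) in dict(bl=(217,203),br=(514,200)).items():
    u=int(u*k);v=int(v*k);print(n,np.nanmedian(W[v-3:v+4,u-3:u+4].reshape(-1,3),0).round(3))
E
python3 m2.py | sed -n 4,6p
cat > /dev/null
```

```text
c0 [0.6514 0.052  0.0853]
floor z -0.0016
1 397 x [-0.052   0.0673] y [0.0164 0.0668] z 0.0259 slopes [ 0.48 -0.05]
-1 391 x [-0.0609  0.0588] y [-0.069  -0.0192] z 0.0257 slopes [0.3  0.52]
bl [0.656 0.242 0.234]
br [ 0.663 -0.225  0.234]Traceback (most recent call last):
  File "m2.py", line 9, in <module>
    print(n,"board x",np.percentile(b[:,0],[1,99]).round(3),"y",np.percentile(b[:,1],[1,99]).round(3),"zb",zb.round(4),"clip n",len(c),"x",np.percentile(c[:,0],[1,99]).round(3),"y",np.percentile(c[:,1],[1,99]).round(3),"z",np.median(c[:,2]-zb).round(4))
                                                                                                                                           ~~~~~~~~~~~~~^^^^^^^^^^^^^^^
    return _quantile_unchecked(
        a, q, axis, out, overwrite_input, method, keepdims, weights)
    return _ureduce(a,
                    func=_quantile_ureduce_func,
    ...<5 lines>...
                    overwrite_input=overwrite_input,
                    method=method)
    r = func(a, **kwargs)
    result = _quantile(arr,
                       quantiles=q,
    ...<2 lines>...
                       out=out,
                       weights=wgt)
    slices_having_nans = np.isnan(arr[-1, ...])
                                  ~~~^^^^^^^^^
IndexError: index -1 is out of bounds for axis 0 with size 0
```

Both clips lie flat in the tray and the bottles have not moved. Next I check clip B, then hand in.

```bash
sed -i 's/dict(A=(232,326,-17.7),/dict(/; s/,C=(522,328,-2.1))/)/' m2.py; python3 m2.py | head -3; python3 - <<'E'
from h import *
print(r.finish_job(), r.observe()["clock"])
E
```

```text
B board x [0.334 0.455] y [0.102 0.184] zb -0.2042 clip n 349 x [0.336 0.457] y [0.116 0.167] z 0.0274
   y mid board 0.1432 jaws y 0.1414 handles 0.1414
   origin [0.4608 0.0144 0.058 ]
the job is handed in; nothing more can be done
the job is handed in; nothing more can be done
```

Clips A and C are the tired ones. Both now lie flat, side by side, in the tray, and sound clip B is back on its rest. I handed the job in at about 26 s of the 64 s allowed.

- **Feeling the clips:** With a 20 N squeeze, A and C gave way to the stop (gap about 31 mm, jaws open about 27°). B held at 38.6 mm, with its jaws open only about 16°.
- **Placing:** I followed the tray down with each clip. I let go only when the vertical force on the wrist was near zero (−0.2 N for the first clip, −0.1 N for the second) and the arm had stopped. The tray was then at 104 mm and 85 mm.
- **Last checks:**
  - Both clips lie flat to within about 0.5°, inside the lips and about 36 mm apart.
  - B is within 2 mm of where it started.
  - The bottle tops read exactly as before.
  - I checked the glasses only by eye, in the last camera picture, where they stand as they did.
- **Deviations:** A landed about 8 mm nearer the post than I aimed for, though still flat and inside the lip; I corrected for this with C. The wrist felt up to about 10 N while I squeezed A on its rest, probably from the fingertips touching the board.

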